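Press the brass seal home with the locking tongs

ROBOT

A 6-joint arm with a two-finger parallel gripper is mounted at the origin on the work surface. World frame = base frame: x ahead of the robot, y to its left, z up, the work surface at z = 0. Lengths are in m, angles in rad, forces in N, time in s.
With the tool pointing down it reaches from about 0.4 to 0.825 m from the base axis. Payload 7 kg.
Tool frame: the origin (TCP) lies on the centre line of the jaws, within the pads' length; the fingertips stand arm.tip_reach ahead of it and the grasp point (between the pads) lies 5 mm behind it (arm.tip_reach is the distance from the TCP to the fingertips, in m); z points along the fingers, y is the line along which they close (so a half turn about z gives the same grasp; the last joint's range is limited). The gripper opens to 88 mm and grips with 3 to 60 N. Pads are 19 mm wide; open, the fingers measure 130 mm over their backs; the gripper's body (78 mm by 193 mm) begins 47 mm behind the grasp point.
Start: joints at [1.55, 0.359, 0.012, 0, -1.224, -0.288], TCP at [0.205, 0.643, 0.241] pointing down, gripper open.
Joint ranges: [-3.07, 3.07], [-1.43, 2.12], [-1.02, 1.25], [-3.03, 1.67], [-3.05, -0], [-3.03, 3.03]. Speed limits (rad/s): [2.39, 2.39, 3.01, 3.14, 3.14, 3.14].

INTERFACE

Orientations are given as [roll, pitch, yaw] about the fixed x, y, z axes, in that order (R = Rz(yaw) Ry(pitch) Rx(roll)).
In Python, from station import status, optics, order, arm gives the robot as it stands. The module is installed in compiled form; this text tells all that it offers.
- The arm moves only by the shell command python3 -m jog 'ROWS' [FORCE]. ROWS is JSON, a list of rows, each a list of 3 entries, a list of its own where there are three numbers: the gripper command: -1 is shut, 1 is fully open, values between are in proportion, then the shift along the tool's x, y, z in mm, then the turn about the tool's z in rad. A call has 1 to 20 rows; each row is the pose to reach, as a shift and turn from the pose commanded when the call began, along the tool's axes at that moment; what a row does not reach only later rows make up. A row lasts 1/8 s, in which the tool goes at most 62.5 mm and 10.7 degrees, less where a joint would pass 70% of its speed; a pose out of reach is approached as far as the arm can. A call with a gripper value outside its range is refused whole. The fingers move at their own pace and stop on an object; FORCE is the grip in N (left out, the last holds). Time passes only in rows, so rows that repeat a pose let the fingers close. It gives the time, the measured TCP pose, the force, the opening and the grip force at its end, in the units of the state.
- status.get_state(): the state, without advancing time (a new reading comes with each control period).
- optics.grab_frame(name): name is "scene" or "top" or "wrist"; returns a dict with "color" (384x512x3 uint8, red, green, blue), "mtx" (3x3 intrinsics, pixels), "k1" (the pictures are not rectified: a ray, as slopes to the right and down, at radius r is drawn at 1 + k1 r^2 times it, then the intrinsics apply), "cam_to_world" (4x4, takes a point from camera to world coordinates). Camera axes: x right, y down, z forward; pixel columns grow to the right and rows downward; lengths in m; the calibration is good to about 2 mm. A picture is of the moment at which its call begins. There is no depth.
- order.job_done(): hands the job in; it is judged then, once.
The state is a dict: "t": time; "q": joint angles; "qd": joint speeds; "joint_efforts": joint torques, N m; "eef_pos": TCP position; "ee_rot": TCP orientation; "force": force on the tool from outside, world axes, zero at the start; "moment": the same for the moment, N m; "width": finger opening in m; "gripper_force": force on a finger pad.
Only numpy, scipy, OpenCV 4.12 (cv2) and the standard library are available. Lean on these libraries where they do the work, as an engineer would, in place of code of your own. Each camera call takes 0.05 s, during which the arm holds its last target. There are 200 camera calls.

TASK

Press the brass seal fully home into its wooden handle: push the black grip of the locking tongs towards the red one, past the ratchet teeth, until the seal is seated with no gap, then take the hand off so that the ratchet alone holds the tongs. Afterwards release the ratchet by pressing the red grip sideways, that is straight down towards the table, so that the tongs spring open, and leave them open with the seal still home. Be gentle: never put more than 20 N on either grip, and leave the graver, marker and ink jar where they lie.

Things in the scene. Friction and masses are not known exactly. Their poses are not given: they have to be found in the camera images.
- stand: Fixed green base plate (170 x 90 x 14 mm) carrying scissor-like locking tongs that lie flat 50 mm above the table. Origin at table height under the tongs' pivot; x points from the handles to the jaws (handles stick out to -x), z up. The black grip, on the +y side of the red one, is pushed to -y to close; the red one only gives downwards. Only the table, 44 mm below, lies under the grips.
- black_top (a point): Centre of the top (62 mm above the table) of the moving black grip: 28 mm along the handle, 19 mm across, 18 mm high, 102 mm from the pivot. It swings on an arc; at closing angle 0.22 it is at x -101, y +12 mm in the stand's frame, wide open 22 mm farther to +y. Its axes are the stand's, turned by the closing angle.
- red_top (a point): Centre of the flat top (70 mm above the table, 8 mm higher than the black grip) of the red thumb grip: 28 mm along the handle, 20 mm across, 26 mm high; at x -101, y -12 mm in the stand's frame. A loop sticks out beyond each grip, 40 mm farther at most.
- tongs (a joint): Closing angle, rad: 0 wide open, grows on closing. A spring opens it (1 to 2 N at the black grip). Teeth catch at 0.10, 0.15, 0.20. The seal is seated, against a hard stop, somewhere from 0.14 to 0.23, which must be felt; before that closing takes up to 8 N (more if the finger rubs, so follow the arc). Leave the red grip free meanwhile: it must give at each click. Let go, the tongs fall back on the last tooth.
- latch (a joint): Sideways give of the red handle, which carries the rack, rad: 0 at rest, grows as the red grip is pressed down. At about 0.04 (3.5 mm down, 3 N) the teeth come clear and the black grip springs away to +y; hard stop at 0.07 (6 mm, 5 N). A spring lifts it again.
- seal (a joint): How far the brass seal is pressed in, m: 0.008 is fully home (no gap left). It starts 0.003 to 0.0045 in, a gap of 3.5 to 5 mm. Tight fit (5 N), stays where it is pushed.
- seal_face (a point): Centre of the outer face of the brass seal, a disc 22 mm across and 5 mm thick with a stem, 53 mm above the table between the jaws; it moves to +y of the stand, into a dark wooden handle 25 mm thick, 33 mm long, whose own place along y varies by 4 mm. The jaw presses it 50 mm from the pivot, so it moves half as far as the black grip.
- graver_mid (a point): Middle of a loose graver lying near the tongs: black handle with brass ferrule and a thin blade, 140 mm long, 23 mm thick. To be left alone.
- marker_mid (a point): Middle of a loose black marker pen, 125 mm long, 12 mm thick. To be left alone.
- ink_mid (a point): Centre of a loose amber ink jar, 48 mm across, 55 mm tall. To be left alone.
Mind the look-alikes: they are no part of the job. Of the things that look like the stand, take the one that is farthest to the robot's right at the start.

How it is judged:
By the outcome, as a careful person would: the job done as asked, in the order asked, and still so for the second after the job is handed in, with the robot touching nothing.
It also fails if it takes over 58 s, if anything falls off the work surface, if the arm or the gripper's body presses on something with over 40 N, if the wrist force passes 120 N, or if a joint passes its speed limit or range.

## Working session

There is one attempt and no reset: what is moved stays moved. The work goes in short steps, Python scripts to look and compute and a shell command to move; the robot and the scene stay as the last step left them, time stands still between calls to the robot, and variables do not carry over. Pictures are saved under pics/ and viewed, at most 10 in all, crops included, and the job is handed in when it is done.

```bash
mkdir -p pics
python3 - <<'E'
from station import status, optics, arm
import cv2,numpy as np
for n in("top","scene"):
    f=optics.grab_frame(n); cv2.imwrite(f"pics/{n}0.png",cv2.resize(f["color"][:,:,::-1],(800,600),interpolation=cv2.INTER_CUBIC))
    np.savez(f"{n}0.npz",**f)
    print(n,f["mtx"].tolist(),f["k1"],f["cam_to_world"].round(3).tolist())
s=status.get_state();print({k:np.round(v,3).tolist() for k,v in s.items()},arm.tip_reach)
E
cat > h.py <<'E'
import numpy as np
from scipy.optimize import brentq
def px2w(f,u,v,z,scale=1.0):
    "pixel (in a picture enlarged by scale) to world point at height z"
    m=f["mtx"];d=np.array([(u/scale-m[0,2])/m[0,0],(v/scale-m[1,2])/m[1,1]])
    rd=np.hypot(*d);k=float(f["k1"])
    r=brentq(lambda r:r*(1+k*r*r)-rd,0,rd*1.5+1e-6) if rd>0 else 0
    d=d*(r/rd if rd>0 else 1)
    T=f["cam_to_world"];ray=T[:3,:3]@np.array([d[0],d[1],1]);o=T[:3,3]
    return o+ray*(z-o[2])/ray[2]
def w2px(f,p,scale=1.0):
    T=f["cam_to_world"];c=T[:3,:3].T@(np.asarray(p)-T[:3,3]);d=c[:2]/c[2]
    d=d*(1+float(f["k1"])*(d@d));m=f["mtx"]
    return np.array([m[0,0]*d[0]+m[0,2],m[1,1]*d[1]+m[1,2]])*scale
E
```

```text
top [[435.6778686715657, 0.0, 255.54034377380935], [0.0, 435.6778686715657, 194.24442349305843], [0.0, 0.0, 1.0]] 0.02201254522269694 [[0.019, -0.998, 0.059, 0.425], [-1.0, -0.019, 0.012, 0.23], [-0.011, -0.059, -0.998, 1.273], [0.0, 0.0, 0.0, 1.0]]
scene [[354.95378690215307, 0.0, 259.0942825193813], [0.0, 354.95378690215307, 195.41503928656147], [0.0, 0.0, 1.0]] -0.09274815423803007 [[-0.889, 0.311, -0.336, 0.832], [0.458, 0.625, -0.632, 0.842], [0.013, -0.716, -0.698, 0.785], [0.0, 0.0, 0.0, 1.0]]
{'t': 0.1, 'q': [1.55, 0.359, 0.011, -0.0, -1.224, -0.288], 'qd': [0.0, -0.003, 0.003, 0.0, -0.002, -0.001], 'joint_efforts': [-0.002, -58.416, 29.375, 7.016, 0.01, -0.0], 'eef_pos': [0.205, 0.643, 0.24], 'ee_rot': [3.14, -0.0, -0.309], 'force': [0.344, 0.985, 0.156], 'moment': [-0.003, -0.052, 0.036], 'gripper_force': 0.0, 'width': 0.088} 0.014
```

View pics/top0.png

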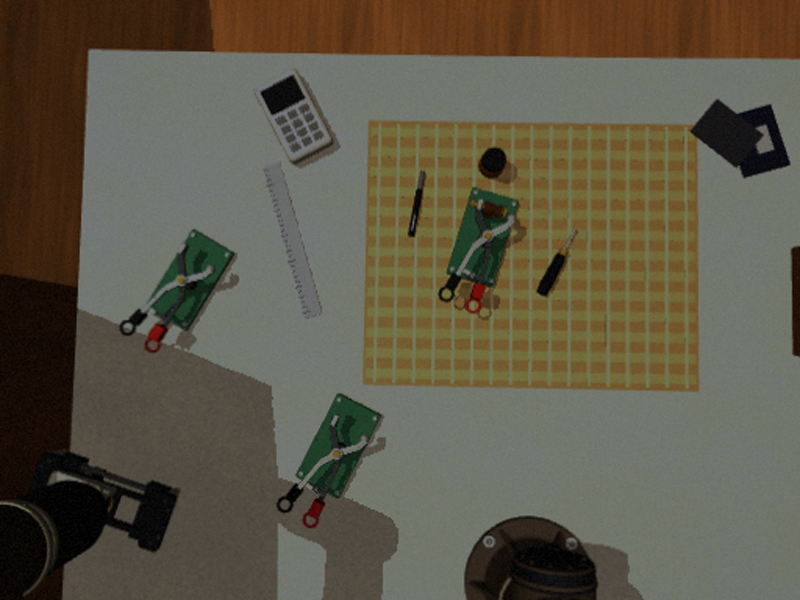

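View pics/scene0.png

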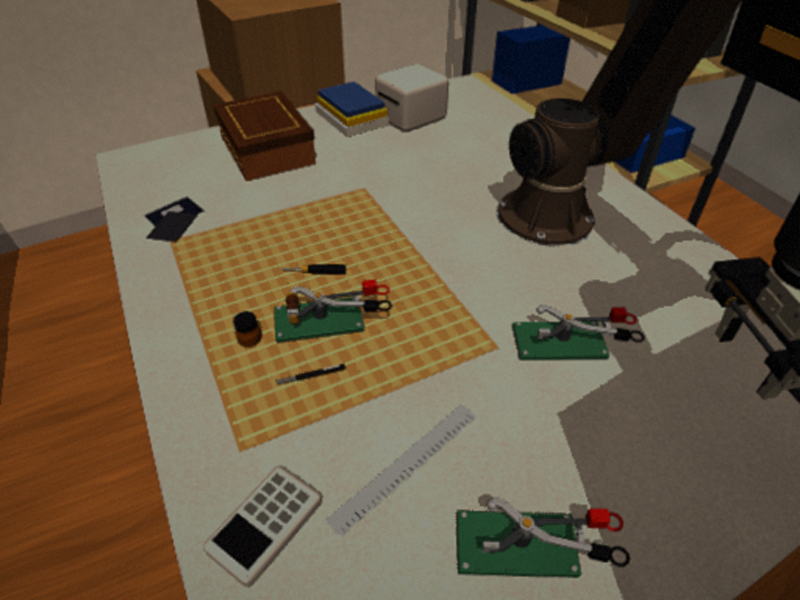

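The top view shows the target, the rightmost tongs with a seal, on the mat: pivot ≈(488,236), black grip ≈(452,284), red grip ≈(478,292). The graver is to the right at (557,262) and the marker to the left at (417,204). The ink jar is ahead at (492,162). The scene view agrees.

Run:
```python
import numpy as np,cv2
from h import *
f=dict(np.load("top0.npz"));S=1.5625
for n,u,v,z in[("pivot",488,236,.06),("black",452,284,.062),("red",478,292,.07),("c1",474,187,.014),("c2",519,201,.014),("c3",447,276,.014),("c4",492,287,.014),("graverhandle end",541,294,.012),("tip",576,232,.005),("mk1",412,235,.006),("mk2",422,172,.006)]:
    print(n,px2w(f,u,v,z,S).round(3))
c=f["color"][110:210,270:380,::-1];cv2.imwrite("pics/crop.png",cv2.resize(c,None,fx=6,fy=6,interpolation=cv2.INTER_CUBIC))
```

```text
pivot [0.621 0.088 0.06 ]
black [0.533 0.151 0.062]
red [0.519 0.105 0.07 ]
c1 [0.72  0.11  0.014]
c2 [0.695 0.025 0.014]
c3 [0.552 0.157 0.014]
c4 [0.533 0.074 0.014]
graverhandle end [ 0.522 -0.017  0.012]
tip [ 0.64  -0.083  0.005]
mk1 [0.629 0.224 0.006]
mk2 [0.748 0.207 0.006]
```

View pics/crop.png

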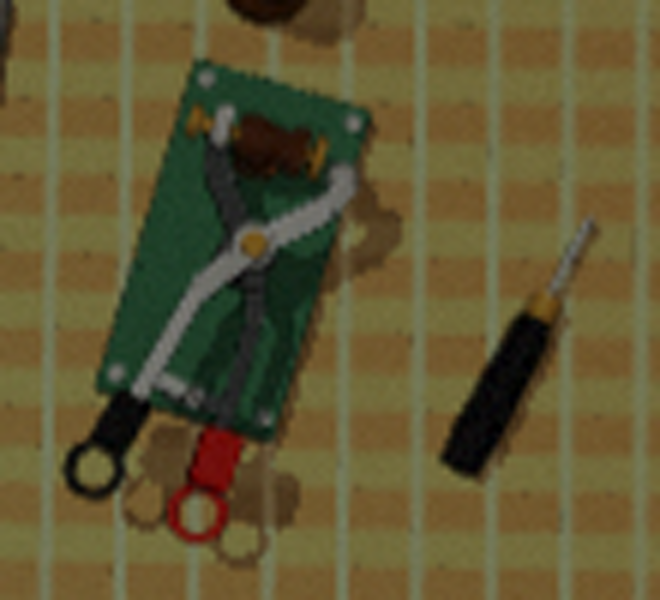

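The enlarged crop confirms it: pivot at (254,243), black grip at (122,420) and red grip at (218,458). The plate edges give a stand yaw of about -0.27. The position measured for the red grip matches the one predicted from the pivot. Next I hover above the outer side of the black grip, fingers shut.

```bash
python3 -m jog '[[-1,[40,28,0],-0.04],[-1,[90,64,0],-0.04],[-1,[140,100,0],-0.04],[-1,[190,135,0],-0.04],[-1,[240,170,0],-0.04],[-1,[290,206,0],-0.04],[-1,[340,242,0],-0.04],[-1,[390,277,10],-0.04],[-1,[435,310,25],-0.04],[-1,[465,331,35],-0.04],[-1,[482,343,40],-0.04],[-1,[482,343,40],-0.04],[-1,[482,343,40],-0.04],[-1,[482,343,40],-0.04]]' 20
python3 - <<'E'
from station import optics,status
import cv2,numpy as np
for n in("wrist","top"):
    f=optics.grab_frame(n);np.savez(f"{n}1.npz",**f)
    cv2.imwrite(f"pics/{n}1.png",cv2.resize(f["color"][:,:,::-1],(800,600),interpolation=cv2.INTER_CUBIC))
    if n=="wrist": print(f["cam_to_world"].round(3).tolist())
E
```

```text
t: 1.85
eef_pos: [0.5598, 0.1705, 0.2009]
ee_rot: [-3.141, -0.0, -0.268]
force: [-0.7, 0.9, 0.5]
width: 0.0007
gripper_force: 0.0
[[-0.266, -0.927, -0.263, 0.629], [-0.964, 0.256, 0.073, 0.151], [-0.001, 0.273, -0.962, 0.346], [0.0, 0.0, 0.0, 1.0]]
```

View pics/wrist1.png

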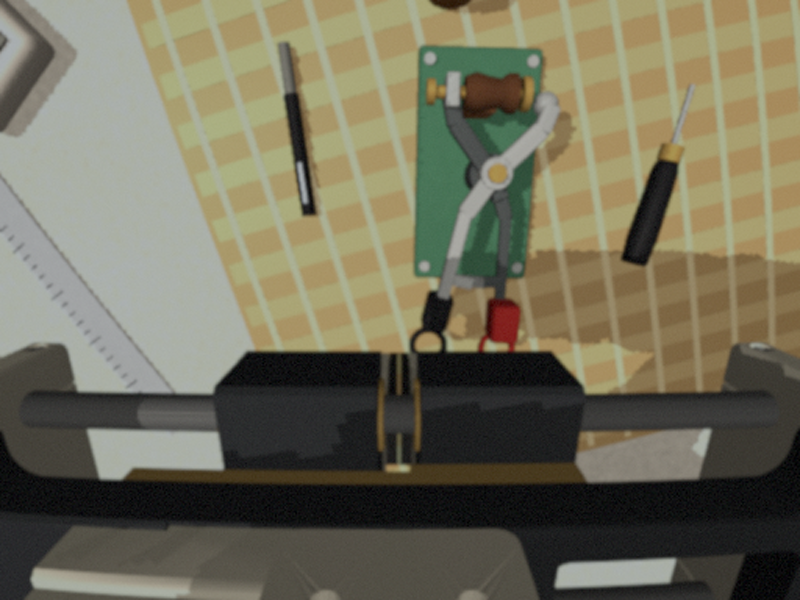

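The wrist view shows pivot (497,174), black grip centre ≈(437,313), red grip top ≈(503,317) and plate screws at (430,58), (534,62), (424,267), (517,268).

Run:
```python
import numpy as np
from h import *
f=dict(np.load("wrist1.npz"));S=1.5625
W={n:px2w(f,u,v,z,S)for n,u,v,z in[("pivot",497,174,.062),("black",437,311,.062),("red",503,310,.07),("s1",430,58,.015),("s2",534,62,.015),("s3",424,267,.015),("s4",517,268,.015),("sealface",532,93,.053)]}
for n in W:print(n,W[n].round(4))
yaw=lambda a,b:np.arctan2(*(W[a]-W[b])[1::-1])
y=(yaw("s1","s3")+yaw("s2","s4"))/2;print(yaw("s1","s3"),yaw("s2","s4"))
for n in W:
  d=(W[n]-W["pivot"])[:2];print(n,(np.array([[np.cos(y),np.sin(y)],[-np.sin(y),np.cos(y)]])@d*1000).round(1))
```

```text
pivot [0.6205 0.0874 0.062 ]
black [0.5409 0.1477 0.062 ]
red [0.532  0.1039 0.07  ]
s1 [0.7101 0.1058 0.015 ]
s2 [0.6885 0.034  0.015 ]
s3 [0.5645 0.1482 0.015 ]
s4 [0.544  0.0765 0.015 ]
sealface [0.6639 0.0525 0.053 ]
-0.28364208996458634 -0.28573341421535775
pivot [0. 0.]
black [-93.3  35.5]
red [-89.6  -9.1]
s1 [80.9 42.8]
s2 [ 80.3 -32.2]
s3 [-70.8  42.6]
s4 [-70.3 -32. ]
sealface [ 51.5 -21.3]
```

```bash
python3 -m jog '[[-1,[-8,-7,30],0.012],[-1,[-15,-13,70],0.012],[-1,[-15,-13,105],0.012],[-1,[-15,-13,130],0.012],[-1,[-15,-13,139],0.012],[-1,[-15,-13,139],0.012],[-1,[-15,-13,139],0.012]]'
python3 - <<'E'
from station import optics,status
import cv2,numpy as np
n="wrist"
f=optics.grab_frame(n);np.savez(f"{n}2.npz",**f)
a=cv2.resize(f["color"][:,:,::-1],(800,600),interpolation=cv2.INTER_CUBIC)[100:480]
f=optics.grab_frame("top");b=cv2.resize(f["color"][110:210,250:390,::-1],None,fx=4,fy=2.2*1.0/1.0,interpolation=cv2.INTER_CUBIC)
cv2.imwrite("pics/w2.png",a)
E
```

```text
t: 2.82
eef_pos: [0.5498, 0.1868, 0.0628]
ee_rot: [-3.14, -0.001, -0.28]
force: [0.7, -0.5, -0.1]
width: 0.0006
gripper_force: 0.0
```

View pics/w2.png

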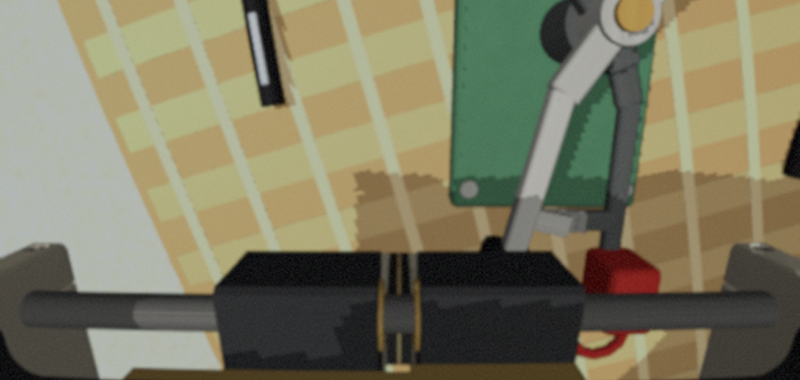

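```bash
cat > feel.py <<'E'
from station import optics,status
import numpy as np,cv2,sys
F=[];P=[]
for i in range(5):
    f=optics.grab_frame("wrist");s=status.get_state();F.append(s["force"]);P.append(s["eef_pos"])
F=np.mean(F,0);P=np.mean(P,0);ex=np.array([.961,-.276]);ey=np.array([.276,.961])
d=P[:2]-[.6205,.0875]
m=s["ee_rot"]
print("F stand x,y,z",(ex@F[:2]).round(2),(ey@F[:2]).round(2),F[2].round(2),"TCP stand mm",(ex@d*1e3).round(1),(ey@d*1e3).round(1),(P[2]*1e3).round(1),"yaw",round(m[2],3),"t",round(s["t"],2))
if len(sys.argv)>1: np.savez(sys.argv[1]+".npz",**f);cv2.imwrite(f"pics/{sys.argv[1]}.png",cv2.resize(f["color"][:,:,::-1],(800,600),interpolation=cv2.INTER_CUBIC))
E
python3 feel.py
python3 -m jog '[[-1,[0,4,0],0],[-1,[0,8,0],0],[-1,[0,10,0],0],[-1,[0,10,0],0]]'; python3 feel.py
python3 -m jog '[[-1,[0,1,0],0],[-1,[0,2,0],0],[-1,[0,3,0],0],[-1,[0,3,0],0]]'; python3 feel.py a1
```

```text
F stand x,y,z 0.25 0.49 0.05 TCP stand mm -95.6 75.5 62.3 yaw -0.281 t 3.17
t: 3.68
eef_pos: [0.5463, 0.1765, 0.0616]
ee_rot: [3.142, 0.0, -0.281]
force: [-1.0, 0.1, -0.1]
width: 0.0005
gripper_force: 0.0
F stand x,y,z -0.29 0.0 0.4 TCP stand mm -95.9 65.3 61.6 yaw -0.281 t 3.92
t: 4.42
eef_pos: [0.5454, 0.1739, 0.0616]
ee_rot: [-3.141, 0.0, -0.281]
force: [-0.5, 1.4, -0.0]
width: 0.0003
gripper_force: 0.6
F stand x,y,z -1.14 1.2 -0.34 TCP stand mm -95.9 62.3 61.6 yaw -0.281 t 4.67
```

View pics/a1.png

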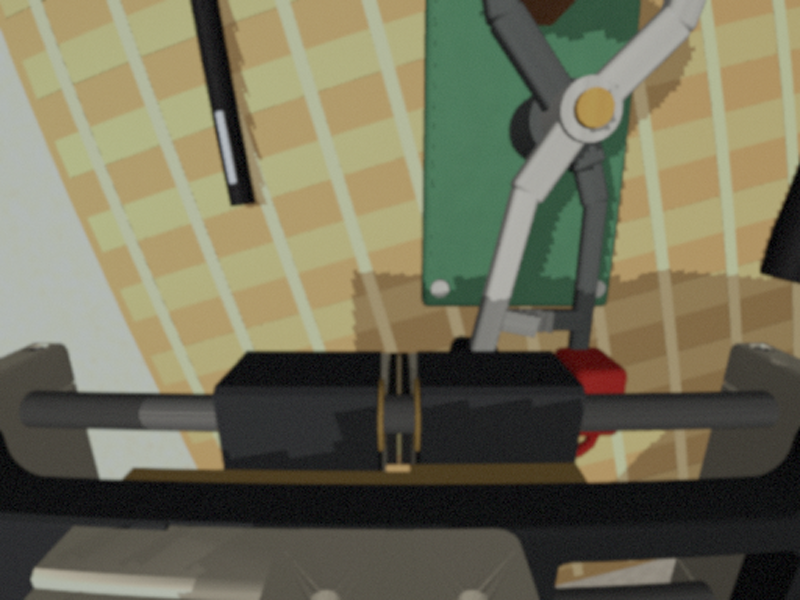

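The view agrees with light contact: TCP at y 62 mm against the predicted 64.5 mm. Now I follow the arc.

```bash
python3 -m jog '[[-1,[-0.6,1,0],-0.01],[-1,[-1.2,2,0],-0.02],[-1,[-1.8,3,0],-0.03],[-1,[-2.4,3.9,0],-0.04],[-1,[-3,4.9,0],-0.05],[-1,[-3,4.9,0],-0.05]]'; python3 feel.py
python3 -m jog '[[-1,[-0.6,1,0],-0.01],[-1,[-1.2,2,0],-0.02],[-1,[-1.8,3,0],-0.03],[-1,[-1.8,3,0],-0.03]]'; python3 feel.py
```

```text
t: 5.42
eef_pos: [0.5414, 0.17, 0.0616]
ee_rot: [-3.141, -0.0, -0.231]
force: [-0.0, 1.3, -0.7]
width: 0.0004
gripper_force: 1.0
F stand x,y,z -0.47 1.73 -0.39 TCP stand mm -98.8 57.5 61.6 yaw -0.231 t 5.67
t: 6.18
eef_pos: [0.5394, 0.1681, 0.0618]
ee_rot: [-3.14, -0.001, -0.2]
force: [1.5, 5.8, -2.0]
width: 0.0004
gripper_force: 2.8
F stand x,y,z 0.23 5.64 -2.58 TCP stand mm -100.2 55.1 61.8 yaw -0.2 t 6.42
```

```bash
python3 -m jog '[[-1,[-0.6,1,0],-0.01],[-1,[-1.1,2,0],-0.02],[-1,[-1.1,2,0],-0.02]]'; python3 feel.py
python3 -m jog '[[-1,[-0.6,1,0],-0.01],[-1,[-1.1,2,0],-0.02],[-1,[-1.1,2,0],-0.02]]'; python3 feel.py
```

```text
t: 6.8
eef_pos: [0.5376, 0.1662, 0.0617]
ee_rot: [-3.141, -0.001, -0.18]
force: [1.0, 3.6, -0.9]
width: 0.0004
gripper_force: 2.0
F stand x,y,z -0.72 4.48 -1.24 TCP stand mm -101.4 52.5 61.7 yaw -0.181 t 7.05
t: 7.42
eef_pos: [0.5363, 0.1645, 0.0618]
ee_rot: [-3.14, -0.001, -0.161]
force: [0.5, 6.6, -1.7]
width: 0.0004
gripper_force: 3.4
F stand x,y,z -1.53 6.12 -1.3 TCP stand mm -102.2 50.8 61.7 yaw -0.161 t 7.67
```

```bash
python3 -m jog '[[-1,[-0.5,1,0],-0.01],[-1,[-0.5,1,0],-0.01]]'; python3 feel.py
python3 -m jog '[[-1,[-0.5,1,0],-0.01],[-1,[-0.5,1,0],-0.01]]'; python3 feel.py
```

```text
t: 7.92
eef_pos: [0.5357, 0.1639, 0.0618]
ee_rot: [-3.14, -0.001, -0.151]
force: [0.5, 7.9, -1.2]
width: 0.0006
gripper_force: 4.0
F stand x,y,z -1.39 7.66 -1.37 TCP stand mm -102.6 50.0 61.8 yaw -0.151 t 8.18
t: 8.43
eef_pos: [0.5351, 0.1631, 0.0618]
ee_rot: [-3.14, -0.001, -0.141]
force: [0.2, 9.0, -1.5]
width: 0.0003
gripper_force: 4.2
F stand x,y,z -2.52 8.34 -1.33 TCP stand mm -103.0 49.1 61.8 yaw -0.141 t 8.68
```

```bash
python3 -m jog '[[-1,[-0.7,1,0],-0.01],[-1,[-0.7,1,0],-0.01]]'; python3 feel.py
python3 -m jog '[[-1,[-0.7,1,0],-0.01],[-1,[-0.7,1,0],-0.01]]'; python3 feel.py a2
```

```text
t: 8.93
eef_pos: [0.5337, 0.1614, 0.0616]
ee_rot: [-3.141, 0.0, -0.131]
force: [-0.4, 5.9, -0.2]
width: 0.0005
gripper_force: 2.7
F stand x,y,z -1.74 5.45 -0.11 TCP stand mm -103.8 47.0 61.6 yaw -0.131 t 9.18
t: 9.43
eef_pos: [0.5331, 0.1608, 0.0617]
ee_rot: [-3.141, -0.001, -0.121]
force: [1.0, 6.4, -1.1]
width: 0.0003
gripper_force: 3.3
F stand x,y,z -1.6 6.42 -0.72 TCP stand mm -104.2 46.3 61.7 yaw -0.121 t 9.68
```

View pics/a2.png

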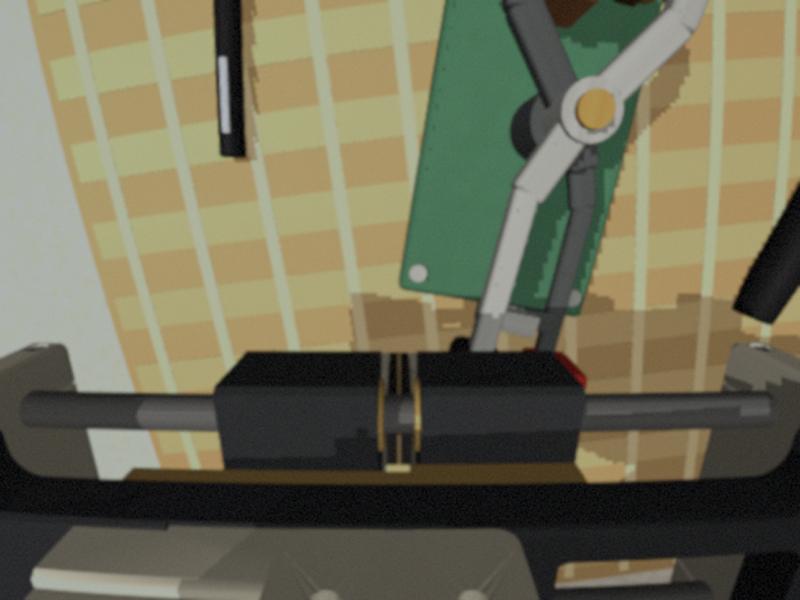

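The wrist view shows the handle in the same place relative to the tool as before, so the arc is tracked. The drop in force marks the 0.15 tooth passed. Continuing.

```bash
python3 -m jog '[[-1,[-0.6,1,0],-0.01],[-1,[-0.6,1,0],-0.01]]'; python3 feel.py
python3 -m jog '[[-1,[-0.6,1,0],-0.01],[-1,[-0.6,1,0],-0.01]]'; python3 feel.py
```

```text
t: 9.93
eef_pos: [0.5328, 0.1604, 0.0618]
ee_rot: [-3.14, -0.001, -0.111]
force: [0.4, 8.7, -0.6]
width: 0.0004
gripper_force: 4.3
F stand x,y,z -2.36 8.44 -1.34 TCP stand mm -104.4 45.9 61.8 yaw -0.111 t 10.18
t: 10.42
eef_pos: [0.5325, 0.1601, 0.0619]
ee_rot: [-3.139, -0.002, -0.101]
force: [0.3, 11.0, -2.4]
width: 0.0005
gripper_force: 5.5
F stand x,y,z -2.4 10.67 -2.44 TCP stand mm -104.6 45.5 61.9 yaw -0.101 t 10.68
```

```bash
python3 -m jog '[[-1,[-0.4,1,0],0],[-1,[-0.4,1,0],0]]'; python3 feel.py
python3 -m jog '[[-1,[-0.4,1,0],0],[-1,[-0.4,1,0],0]]'; python3 feel.py
python3 - <<'E'
from station import optics
import cv2,numpy as np
f=optics.grab_frame("scene");a=f["color"][170:225,165:265,::-1]
cv2.imwrite("pics/sc.png",cv2.resize(a,None,fx=8,fy=8,interpolation=cv2.INTER_CUBIC))
E
```

```text
t: 10.92
eef_pos: [0.5323, 0.1598, 0.0619]
ee_rot: [-3.138, -0.003, -0.101]
force: [0.4, 13.3, -4.1]
width: 0.0007
gripper_force: 6.6
F stand x,y,z -2.48 13.1 -3.41 TCP stand mm -104.7 45.1 61.9 yaw -0.1 t 11.18
t: 11.42
eef_pos: [0.5321, 0.1594, 0.062]
ee_rot: [-3.137, -0.003, -0.1]
force: [1.1, 14.7, -4.9]
width: 0.0002
gripper_force: 7.7
F stand x,y,z -3.06 15.04 -4.69 TCP stand mm -104.7 44.7 62.0 yaw -0.1 t 11.68
```

View pics/sc.png

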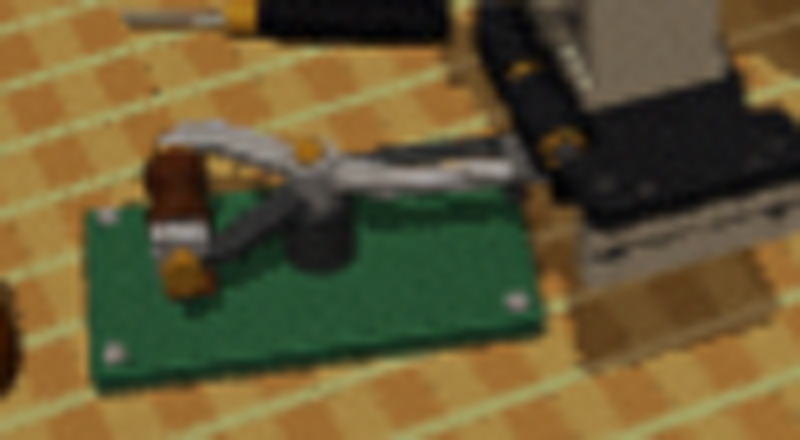

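Force climbs linearly to 15 N with almost no travel, well past the 8 N of closing, so this is the hard stop. The scene crop shows the jaw close against the wooden handle at (180,190). I take the hand off and check.

```bash
python3 -m jog '[[-1,[0,-2,0],0],[-1,[0,-4,0],0],[-1,[0,-8,0],0],[-1,[0,-15,0],0],[-1,[0,-25,0],0],[-1,[0,-30,-20],0.1],[-1,[0,-30,-70],0.18],[-1,[0,-30,-110],0.18],[-1,[0,-30,-120],0.18],[-1,[0,-30,-120],0.18],[-1,[0,-30,-120],0.18]]'
python3 feel.py a3
python3 - <<'E'
import cv2,numpy as np
a=cv2.imread("pics/a3.png")[0:380,330:680];cv2.imwrite("pics/a3c.png",cv2.resize(a,None,fx=1.55,fy=1.55,interpolation=cv2.INTER_CUBIC))
E
```

```text
t: 13.1
eef_pos: [0.5327, 0.1861, 0.1801]
ee_rot: [3.14, 0.002, -0.281]
force: [-0.3, -0.8, -0.4]
width: 0.0005
gripper_force: 0.0
F stand x,y,z -0.18 -0.03 -0.05 TCP stand mm -111.3 70.6 180.3 yaw -0.281 t 13.35
```

View pics/a3c.png

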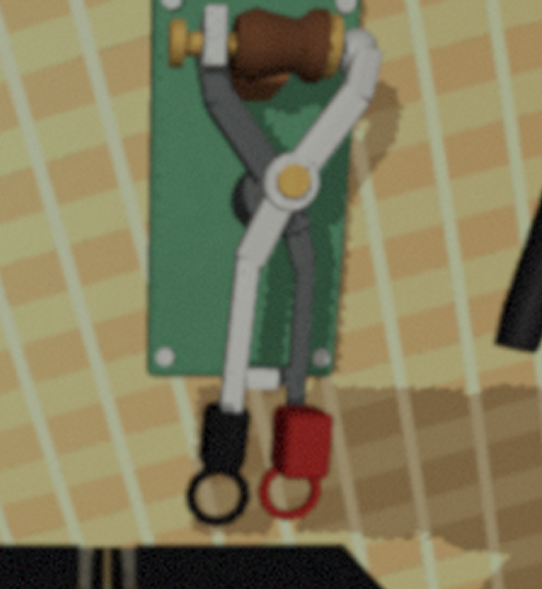

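The crop shows the brass disc flush against the wood at (335,45), no stem showing. The tongs stay held on the ratchet: black grip (226,437), red grip (305,443), hand off.

Run:
```python
import numpy as np
from h import *
f=dict(np.load("a3.npz"));S=1.5625
y=-.282;R=np.array([[np.cos(y),np.sin(y)],[-np.sin(y),np.cos(y)]])
P=px2w(f,330+293/1.55,181/1.55,.064,S)
for n,u,v,z in[("piv",293,181,.064),("red",305,443,.07),("red topfar",305,412,.07),("red near",305,474,.07),("red L",279,443,.07),("red R",331,443,.07),("black",226,437,.062)]:
    w=px2w(f,330+u/1.55,v/1.55,z,S);print(n,w.round(4),(R@(w-P)[:2]*1e3).round(1))
```

```text
piv [0.6212 0.0873 0.064 ] [0. 0.]
red [0.5227 0.1052 0.07  ] [-99.6 -10.2]
red topfar [0.5352 0.1027 0.07  ] [-86.9  -9.2]
red near [0.5099 0.1078 0.07  ] [-112.7  -11.3]
red L [0.5256 0.1154 0.07  ] [-99.6   0.4]
red R [0.5197 0.095  0.07  ] [-99.6 -20.8]
black [0.5319 0.1346 0.062 ] [-99.   20.5]
```

```bash
python3 -m jog '[[-1,[4,25,0],0],[-1,[9,65,0],0],[-1,[11,91,0],0],[-1,[11,91,20],0],[-1,[11,91,55],0],[-1,[11,91,75],0],[-1,[11,91,81],0],[-1,[11,91,81],0],[-1,[11,91,81],0]]'
python3 feel.py a4
```

```text
t: 14.48
eef_pos: [0.5195, 0.0961, 0.1015]
ee_rot: [-3.141, -0.001, -0.281]
force: [0.0, 0.5, -0.7]
width: 0.0007
gripper_force: 0.0
F stand x,y,z 0.28 0.13 -0.22 TCP stand mm -99.7 -19.7 101.3 yaw -0.281 t 14.72
```

View pics/a4.png

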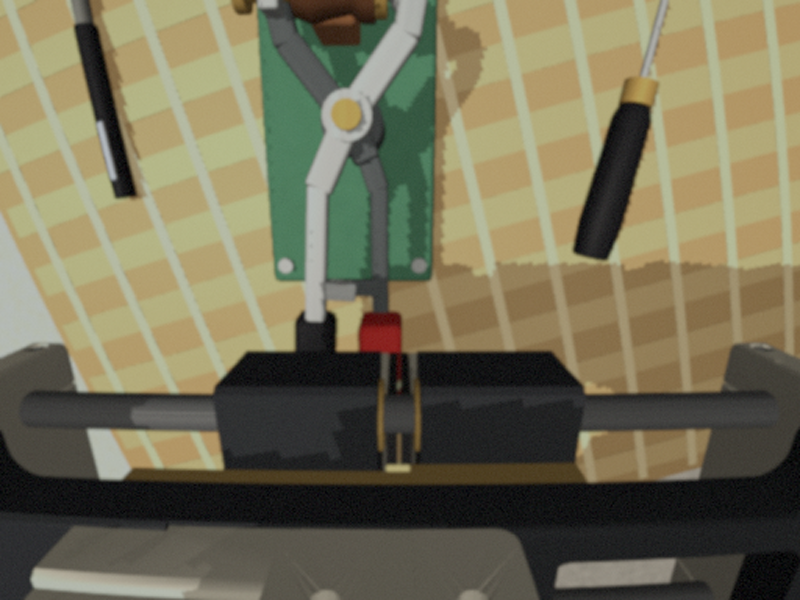

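The wrist view shows the tool's left finger above the red grip (380,335), with the black grip (318,335) still latched. I lower gently.

```bash
python3 -m jog '[[-1,[-1,1,8],0],[-1,[-1,1,14],0],[-1,[-1,1,16],0],[-1,[-1,1,16],0]]'; python3 feel.py
python3 -m jog '[[-1,[0,0,1],0],[-1,[0,0,2],0],[-1,[0,0,2],0]]'; python3 feel.py
```

```text
t: 15.22
eef_pos: [0.5175, 0.0951, 0.0843]
ee_rot: [3.141, 0.0, -0.281]
force: [0.5, 0.2, 0.7]
width: 0.0005
gripper_force: 0.0
F stand x,y,z -0.14 0.1 -0.03 TCP stand mm -100.8 -20.8 84.6 yaw -0.281 t 15.47
t: 15.85
eef_pos: [0.5176, 0.0953, 0.0826]
ee_rot: [-3.141, 0.0, -0.281]
force: [-1.0, 1.4, 2.9]
width: 0.0006
gripper_force: 1.3
F stand x,y,z -1.89 0.72 2.64 TCP stand mm -101.0 -20.9 82.6 yaw -0.281 t 16.1
```

```bash
python3 -m jog '[[-1,[0,0,1],0],[-1,[0,0,1.5],0],[-1,[0,0,1.5],0]]'; python3 feel.py
python3 -m jog '[[-1,[0,0,1],0],[-1,[0,0,1.5],0],[-1,[0,0,1.5],0]]'; python3 feel.py a5
python3 - <<'E'
import cv2
a=cv2.imread("pics/a5.png")[:360,150:550];cv2.imwrite("pics/a5c.png",a)
E
```

```text
t: 16.48
eef_pos: [0.5175, 0.0952, 0.081]
ee_rot: [3.141, 0.0, -0.281]
force: [-2.6, 1.5, 3.6]
width: 0.0007
gripper_force: 1.7
F stand x,y,z -2.89 0.47 2.87 TCP stand mm -101.0 -21.1 81.0 yaw -0.281 t 16.73
t: 17.1
eef_pos: [0.5175, 0.0952, 0.0795]
ee_rot: [3.141, 0.0, -0.281]
force: [-4.1, 1.3, 5.6]
width: 0.0002
gripper_force: 2.4
F stand x,y,z -4.13 -0.34 4.87 TCP stand mm -101.0 -21.0 79.6 yaw -0.281 t 17.35
```

View pics/a5c.png

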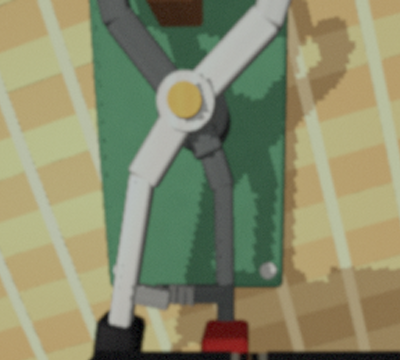

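The crop shows the tongs sprung open: the lever has splayed left and the rack teeth at (175,296) are bare. I lift straight off and check by numbers.

```bash
python3 -m jog '[[-1,[0,0,-3],0],[-1,[0,0,-10],0],[-1,[0,0,-30],0],[-1,[0,0,-70],0],[-1,[-30,0,-100],0],[-1,[-60,0,-120],0],[-1,[-60,0,-120],0],[-1,[-60,0,-120],0],[-1,[-60,0,-120],0]]'
python3 feel.py a6
python3 - <<'E'
import numpy as np,cv2
from h import *
from station import optics
y=-.282;ex=np.array([np.cos(y),np.sin(y)]);ey=np.array([-np.sin(y),np.cos(y)])
P=np.array([.6208,.0874])
def rect(f,z):  # orthographic 0.5mm/px view, stand frame at height z
    xs=np.arange(-130,80,.5);ys=np.arange(60,-60,-.5)
    m=np.array([[w2px(f,[*(P+ex*a/1e3+ey*b/1e3),z]) for b in ys] for a in xs[::-1]],np.float32)
    return cv2.remap(f["color"],m[...,0],m[...,1],cv2.INTER_LINEAR),xs[::-1],ys
for n,f in(("before",dict(np.load("wrist1.npz"))),("latched",dict(np.load("a3.npz"))),("now",dict(np.load("a6.npz")))):
    im,xs,ys=rect(f,.062);h=im.astype(int);i=np.abs(xs)*0
    row=h[(xs<-88)&(xs>-104)].mean(0)
    dark=ys[(row.sum(1)<130)&(ys>-2)]
    print(n,"black grip y range",dark.min() if len(dark) else None,dark.max() if len(dark) else None,len(dark))
    im,xs,ys=rect(f,.053);row=im[(xs>49)&(xs<56)].astype(int).mean(0)
    print("  seal row y:R,G,B",[(int(b),*row[j].astype(int)) for j,b in enumerate(ys) if -34<b<6 and j%4==0])
ft=optics.grab_frame("top");f0=dict(np.load("top0.npz"))
d=cv2.absdiff(ft["color"],f0["color"]).max(2)
S=1.5625
for n,(u,v) in dict(graver=(557,262),marker=(417,204),ink=(492,162)).items():
    u,v=int(u/S),int(v/S);print(n,"mean diff",d[v-22:v+22,u-12:u+12].mean().round(1))
E
```

```text
t: 18.48
eef_pos: [0.4602, 0.1116, 0.1989]
ee_rot: [3.141, 0.001, -0.281]
force: [0.5, 0.3, -0.5]
width: 0.0006
gripper_force: 0.0
F stand x,y,z 0.29 0.11 -0.27 TCP stand mm -160.7 -21.1 198.9 yaw -0.281 t 18.73
before black grip y range -1.5 44.5 37
  seal row y:R,G,B [(4, np.int64(83), np.int64(51), np.int64(33)), (2, np.int64(83), np.int64(52), np.int64(34)), (0, np.int64(84), np.int64(52), np.int64(34)), (-2, np.int64(83), np.int64(52), np.int64(34)), (-4, np.int64(85), np.int64(53), np.int64(34)), (-6, np.int64(87), np.int64(55), np.int64(34)), (-8, np.int64(91), np.int64(58), np.int64(37)), (-10, np.int64(92), np.int64(57), np.int64(35)), (-12, np.int64(93), np.int64(59), np.int64(37)), (-14, np.int64(91), np.int64(66), np.int64(35)), (-16, np.int64(102), np.int64(80), np.int64(40)), (-18, np.int64(156), np.int64(127), np.int64(68)), (-20, np.int64(163), np.int64(133), np.int64(72)), (-22, np.int64(125), np.int64(116), np.int64(72)), (-24, np.int64(72), np.int64(104), np.int64(79)), (-26, np.int64(100), np.int64(107), np.int64(87)), (-28, np.int64(139), np.int64(131), np.int64(
[... 1400 characters left out ...]
 np.int64(0), np.int64(0), np.int64(0)), (-8, np.int64(0), np.int64(0), np.int64(0)), (-10, np.int64(0), np.int64(0), np.int64(0)), (-12, np.int64(0), np.int64(0), np.int64(0)), (-14, np.int64(0), np.int64(0), np.int64(0)), (-16, np.int64(0), np.int64(0), np.int64(0)), (-18, np.int64(0), np.int64(0), np.int64(0)), (-20, np.int64(0), np.int64(0), np.int64(0)), (-22, np.int64(0), np.int64(0), np.int64(0)), (-24, np.int64(0), np.int64(0), np.int64(0)), (-26, np.int64(0), np.int64(0), np.int64(0)), (-28, np.int64(0), np.int64(0), np.int64(0)), (-30, np.int64(0), np.int64(0), np.int64(0)), (-32, np.int64(0), np.int64(0), np.int64(0))]
graver mean diff 32.7
marker mean diff 20.6
ink mean diff 18.2
```

The black grip is back at its wide-open place (y 26 to 42.5 mm). In the latched view the seal face had moved about 4 mm and sat against the wood. The hand touches nothing, so I hand in.

```bash
python3 -c "
from station import order
print(order.job_done())"
```

```text
the job is handed in; nothing more can be done
None
```

The job is handed in: I pressed the seal to its hard stop, the ratchet held the tongs with the hand off, and pressing the red grip sprang them open. Readings stayed near 16 N at most; I last saw the seal home while latched, did not re-measure the loose items (never approached), and viewed 11 pictures, one over the limit.

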